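# Put the carving chisels away in their fitted trays

### The job

Put the three wood-carving chisels away: lay each one in the fitted wooden tray of its own size (the longest chisel in the longest tray, the middle one in the middle tray, the shortest in the shortest), handle in the wide bay and blade along the narrow channel, lying flat down in the recess, centred and in line with it. Leave the wax tin, the tea glass and the sanding block where they are.

Things in the scene. Friction and masses are not known exactly. Their poses are not given: they have to be found in the camera images.
- large_chisel: the longest chisel, with a thick light-brown wooden handle, lying loose on the bench, 215 mm long; handle 129 mm long, up to 35 mm thick, nearly round. Origin on the axis at the handle's middle, 17 mm above what it lies on; x points from handle to cutting edge (butt at x = -64 mm, edge at x = 151 mm). Grasp across the handle at the origin.
- medium_chisel: the middle-sized chisel, with a brown wooden handle, lying loose on the bench, 174 mm long; handle 113 mm long, up to 30 mm thick, nearly round. Origin on the axis at the handle's middle, 14 mm above what it lies on; x points from handle to cutting edge (butt at x = -53 mm, edge at x = 121 mm). Grasp across the handle at the origin.
- small_chisel: the shortest chisel, with a brown wooden handle and a pale ferrule, lying loose on the bench, 130 mm long; handle 92 mm long, up to 23 mm thick, nearly round. Origin on the axis at the handle's middle, 10 mm above what it lies on; x points from handle to cutting edge (butt at x = -41 mm, edge at x = 89 mm). Grasp across the handle at the origin.
- large_tray: longest and widest of three shallow fitted trays, fixed, of pale wood with a darker recess floor, 260 x 75 mm, rim 10 mm high, recess floor 5 mm above the bench. Recess: wide handle bay 153 x 59 mm, then narrow blade channel 91 x 30 mm. Origin on the underside, on the centre line, where bay and channel meet; x runs from bay to channel, z up. The large chisel lies centrally with its origin at x = -75 mm.
- medium_tray: middle-sized of three shallow fitted trays, fixed, of pale wood with a darker recess floor, 218 x 70 mm, rim 10 mm high, recess floor 5 mm above the bench. Recess: wide handle bay 135 x 54 mm, then narrow blade channel 67 x 30 mm. Origin on the underside, on the centre line, where bay and channel meet; x runs from bay to channel, z up. The medium chisel lies centrally with its origin at x = -68 mm.
- small_tray: shortest and narrowest of three shallow fitted trays, fixed, of pale wood with a darker recess floor, 174 x 63 mm, rim 10 mm high, recess floor 5 mm above the bench. Recess: wide handle bay 115 x 47 mm, then narrow blade channel 43 x 30 mm. Origin on the underside, on the centre line, where bay and channel meet; x runs from bay to channel, z up. The small chisel lies centrally with its origin at x = -60 mm.
- wax_tin: bystander, to be left alone: open round metal tin of wax, 61 mm across, 18 mm high, standing loose among the chisels and trays. Origin: centre of its underside.
- tea_glass: bystander, to be left alone: tumbler with some tea, 85 mm across, 90 mm high, standing loose at the back of the bench. Origin: centre of its underside.
- sanding_block: bystander, to be left alone: wooden block wrapped in sanding paper, 93 x 87 x 34 mm over all, lying loose at the back. Origin: centre of its underside.
Not all that is in view belongs to the job. What is shaped like the small_chisel but pink is not meant.

How it is judged (in metres and radians):
At the end, for the whole second after the job is handed in: Each chisel lies at rest and released in the tray of its own size, blade towards the channel: the middle of its handle within 15 mm along and 12 mm across of its central place, down on the recess floor (height within 4.5 mm), its length within 0.15 rad of the tray's (x of large_chisel in the frame of large_tray between -0.09 and -0.06 m and y of large_chisel in the frame of large_tray between -0.012 and 0.012 m and z of large_chisel in the frame of large_tray between 0.0172 and 0.0262 m and angle between the x axis of large_chisel and the x axis of large_tray, either way round below 0.15 rad and x of large_tray in the frame of large_chisel above 0.02 m and linear speed of each of large_chisel, medium_chisel, small_chisel below 0.02 m/s and angular speed of each of large_chisel, medium_chisel, small_chisel below 0.3 rad/s and x of medium_chisel in the frame of medium_tray between -0.083 and -0.053 m and y of medium_chisel in the frame of medium_tray between -0.012 and 0.012 m and z of medium_chisel in the frame of medium_tray between 0.0141 and 0.0231 m and angle between the x axis of medium_chisel and the x axis of medium_tray, either way round below 0.15 rad and x of medium_tray in the frame of medium_chisel above 0.02 m and x of small_chisel in the frame of small_tray between -0.075 and -0.045 m and y of small_chisel in the frame of small_tray between -0.012 and 0.012 m and z of small_chisel in the frame of small_tray between 0.0104 and 0.0194 m and angle between the x axis of small_chisel and the x axis of small_tray, either way round below 0.15 rad and x of small_tray in the frame of small_chisel above 0.02 m); the robot touches nothing.
It fails at once if the wax tin is shifted by more than 30 mm (distance of wax_tin from where it was at the start of the episode above 0.03 m).
It fails at once if the tea glass is shifted by more than 30 mm (distance of tea_glass from where it was at the start of the episode above 0.03 m).
It fails at once if the sanding block is shifted by more than 30 mm (distance of sanding_block from where it was at the start of the episode above 0.03 m).
It fails at once if the tea glass is tipped (angle between tea_glass's own z axis and vertical above 0.4 rad).
It also fails if it takes over 80 s, if anything falls off the work surface, if the arm or the gripper's body presses on something with over 40 N, if the wrist force passes 120 N, or if a joint passes its speed limit or range.

### The arm

A 6-joint arm with a two-finger parallel gripper is mounted at the origin on a cart in front of the work surface, level with it; the furniture and walls round the work are solid. World frame = base frame: x ahead of the robot, y to its left, z up, the work surface at z = 0. Lengths are in m, angles in degrees, forces in N, time in s.
With the tool pointing down it reaches from about 0.275 to 0.725 m from the base axis. Payload 15.9 kg.
Tool frame: the origin (TCP) lies on the centre line of the jaws, within the pads' length; the fingertips stand 22 mm ahead of it and the grasp point (between the pads) lies 3 mm ahead of it; z points along the fingers, y is the line along which they close (so a half turn about z gives the same grasp; the last joint's range is limited). The gripper opens to 85 mm and grips with 20 to 120 N. Pads are 22 mm wide; open, the fingers measure 114 mm over their backs; the gripper's body (76 mm by 85 mm) begins 54 mm behind the grasp point. The pads swing forward as they close: fully open they stand 13 mm farther back than shut.
Start: joints at [68.87, 12.198, -1.971, 75.831, 0, 90], TCP at [0.18, 0.466, 0.253] pointing down, gripper open.
Joint ranges: [-170.91, 170.91], [-42.67, 98.43], [-65.05, 77.54], [-120.47, 116.71], [-90, 82.35], [-180, 180]. Speed limits (degrees/s): [108.29, 108.29, 136.94, 147.25, 180, 180].

### API

Orientations are given as a 3x3 rotation matrix whose columns are the frame's x, y, z axes.
In Python, from cell import * gives the robot as it stands. Calls block until the motion is done:
- goto(position, orientation): joint-space move of the TCP to a pose.
- move_linear(position, frame=None, vel=0.15, max_force=None): straight line of the TCP; frame=None keeps the orientation; vel is the mean speed in m/s. With max_force (N) it stops when the force on the tool has changed by that much, and returns True; else False.
- goto_joints(angles): joint-space move.
- move_gripper(opening, effort=None): finger opening in m; effort is the grip in N (None keeps the last); returns when the fingers have stopped.
- dwell(seconds).
- inverse_kinematics(position, orientation): joint angles nearest the present ones, or None.
- read_state(): the state.
- read_camera(name): name is "side" or "top"; returns the picture (480x640x3 uint8, red, green, blue); there is no depth.
- get_calibration(name): a dict with "fx", "fy", "cx", "cy" (pixels), "camera_from_world" (4x4, takes a point from world to camera coordinates). Camera axes: x right, y up, looking along -z (the intrinsics and any distortion apply to the point x, -y, -z); pixel columns grow to the right and rows downward; lengths in m; the calibration is good to about 2 mm. A picture is of the moment at which its call begins. get_calibration takes no time and is no camera call.
A pose or a line that the arm cannot do raises PlanningError and nothing moves.
- close_job(): hands the job in, once; it reports no verdict.
The state is a dict: "time": time; "joint_positions": joint angles; "qd": joint speeds; "joint_torque": joint torques, N m; "position": TCP position; "orientation": TCP orientation; "force": force on the tool from outside, world axes, zero at the start; "wrist_torque": the same for the moment, N m; "gripper_width": finger opening in m.
Only numpy, scipy, OpenCV 4.12 (cv2) and the standard library are available. Lean on these libraries where they do the work, as an engineer would, in place of code of your own. Each camera call takes 0.05 s, during which the arm holds its last target. There are 200 camera calls.

## Working session

There is one attempt and no reset: what is moved stays moved. The work goes in short steps, each a Python script; the robot and the scene stay as the last script left them, time stands still between calls to the robot, and variables do not carry over. Pictures are saved under pics/ and viewed, on a budget of 14 in all, crops included, one or two more only if the job needs it, and the job is handed in when it is done.

```bash
mkdir -p pics; python3 - <<'E'
from cell import *
import cv2
for n in("top","side"):
    im=read_camera(n); cv2.imwrite(f"pics/{n}0.png",im[:,:,::-1]); c=get_calibration(n); print(n,c)
E
```

```text
top {'fx': 570.6974256140505, 'fy': 570.6974256140505, 'cx': 322.7791401436149, 'cy': 240.16095516920328, 'camera_from_world': array([[ 2.97415068e-03, -9.99995421e-01,  5.59145914e-04,
         1.21233724e-02],
       [ 9.82140760e-01,  3.02623683e-03,  1.88123285e-01,
        -6.06261954e-01],
       [-1.88124116e-01, -1.03470041e-05,  9.82145263e-01,
        -1.64374353e+00],
       [ 0.00000000e+00,  0.00000000e+00,  0.00000000e+00,
         1.00000000e+00]])}
side {'fx': 513.8592744805411, 'fy': 513.8592744805411, 'cx': 316.00730040274277, 'cy': 244.09459722666142, 'camera_from_world': array([[-0.95922906, -0.28184042, -0.02110878,  0.57577834],
       [ 0.14080935, -0.54132177,  0.82894117, -0.09827361],
       [-0.24505577,  0.79217215,  0.55893734, -1.29331897],
       [ 0.        ,  0.        ,  0.        ,  1.        ]])}
```

View pics/top0.png

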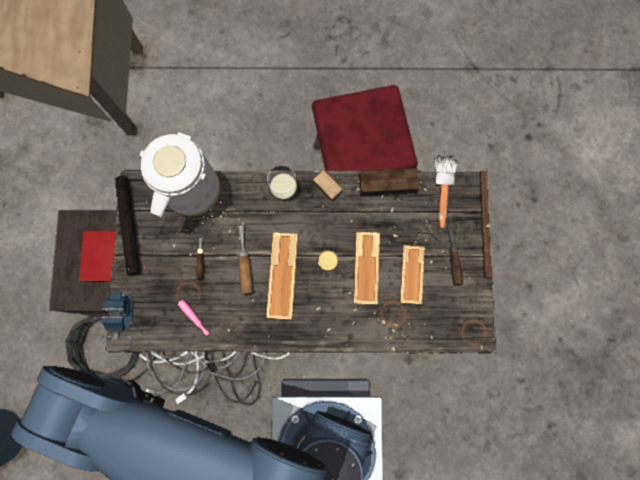

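View pics/side0.png

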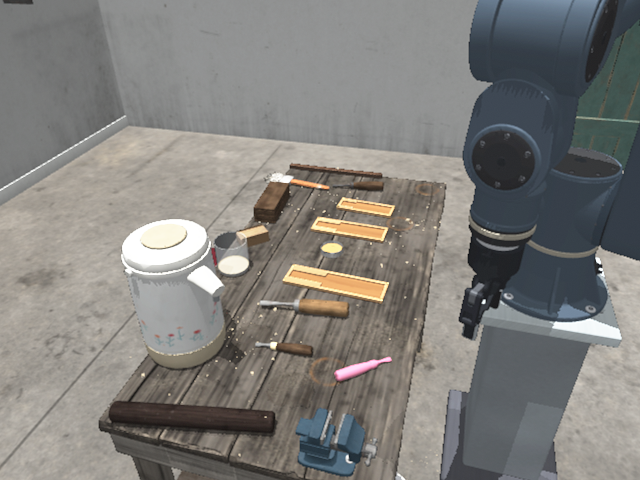

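```bash
python3 - <<'E'
import cv2,numpy as np
im=cv2.imread("pics/top0.png")
a=cv2.resize(im[215:325,185:305],None,fx=5,fy=5,interpolation=cv2.INTER_CUBIC)
b=cv2.resize(im[215:325,435:475],None,fx=5,fy=5,interpolation=cv2.INTER_CUBIC)
cv2.imwrite("pics/crop1.png",np.hstack([a,b]))
hsv=cv2.cvtColor(im,cv2.COLOR_BGR2HSV)
roi=hsv[160:350,110:495]
print("bench",np.percentile(roi.reshape(-1,3),[5,50,95],axis=0))
for p in[(200,265),(200,272),(246,275),(246,285),(457,265),(457,275),(454,255),(283,250),(283,290),(294,290),(367,280),(242,235),(451,235)]:print(p,hsv[p[1],p[0]])
m=cv2.inRange(hsv,(5,110,130),(25,255,255))
n,l,s,c=cv2.connectedComponentsWithStats(m)
for i in range(1,n):
    if s[i,4]>40:print(s[i],c[i])
E
```

```text
bench [[ 10.  16.  53.]
 [ 15.  45.  92.]
 [ 24. 144. 234.]]
(200, 265) [ 14 114  92]
(200, 272) [ 13 120  72]
(246, 275) [ 15 128 151]
(246, 285) [ 15 123 170]
(457, 265) [ 12 110  88]
(457, 275) [ 12 112  96]
(454, 255) [ 14 115  84]
(283, 250) [ 13 149 215]
(283, 290) [ 13 149 207]
(294, 290) [ 16  75 109]
(367, 280) [ 13 150 204]
(242, 235) [ 15   9 164]
(451, 235) [ 8 22 94]
[439 185  10  43 287] [443.09059233 204.32055749]
[ 269  235   24   82 1352] [281.23002959 280.61908284]
[ 356  235   21   67 1054] [366.24573055 271.42030361]
[403 249  18  55 768] [411.94010417 276.30729167]
[240 257  10  36 269] [244.19702602 275.14498141]
```

View pics/crop1.png

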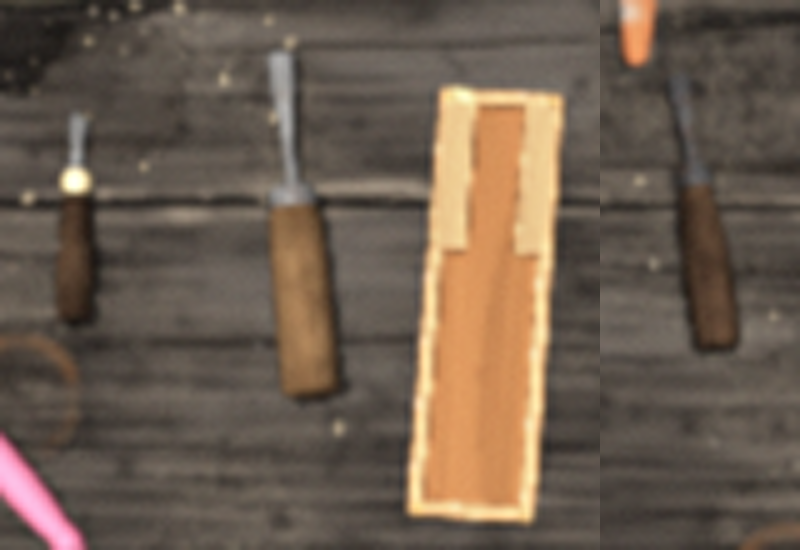

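```bash
cat > h.py <<'E'
import numpy as np, cv2
from cell import *
def ray(name,uv,z):
    c=get_calibration(name); T=c["camera_from_world"]; R=T[:3,:3]; o=-R.T@T[:3,3]
    uv=np.atleast_2d(np.asarray(uv,float))
    d=np.c_[(uv[:,0]-c["cx"])/c["fx"],-(uv[:,1]-c["cy"])/c["fy"],-np.ones(len(uv))]@R
    return (o+d*((z-o[2])/d[:,2])[:,None])[:,:2]
def blob(mask,roi):
    x0,y0,x1,y1=roi; m=np.zeros_like(mask); m[y0:y1,x0:x1]=mask[y0:y1,x0:x1]
    m=cv2.morphologyEx(m,cv2.MORPH_OPEN,np.ones((3,3),np.uint8))
    n,l,s,c=cv2.connectedComponentsWithStats(m); i=1+np.argmax(s[1:,4])
    return np.argwhere(l==i)[:,::-1]
def rect(P):  # centre, long axis pointing +x, dims; P world points
    (cx,cy),(w,h),_=r=cv2.minAreaRect((P*1000).astype(np.float32)); b=cv2.boxPoints(r)
    e=[b[1]-b[0],b[2]-b[1]]; e=max(e,key=np.linalg.norm); a=e/np.linalg.norm(e); a*=np.sign(a[0])
    return np.array([cx,cy])/1000,a,sorted((w,h))
E
python3 - <<'E'
from h import *
im=cv2.imread("pics/top0.png"); hsv=cv2.cvtColor(im,cv2.COLOR_BGR2HSV)
for n,roi,off in[("large",(262,225,302,325),-.031),("medium",(350,225,385,310),-.034),("small",(397,240,430,308),-.036)]:
    m=cv2.inRange(hsv,(5,65,120),(28,255,255)); P=ray("top",blob(m,roi),.01)
    c,a,d=rect(P); print("tray",n,c-off*a,np.degrees(np.arctan2(a[1],a[0])),d,P.mean(0))
for n,roi,z,tip,butt,b,t in[("large",(232,250,258,300),.017,(241.4,225.4),(247.4,293.6),.064,.151),("medium",(446,249,468,290),.014,(450.6,230),(458.4,284.4),.053,.121),("small",(192,252,210,284),.010,(200.8,238),(200,279.4),.041,.089)]:
    m=cv2.inRange(hsv,(5,80,50),(25,255,255)); P=ray("top",blob(m,roi),z); c,a,d=rect(P)
    T,B=ray("top",[np.array(tip)-.5,np.array(butt)-.5],z); v=T-B; L=np.linalg.norm(v);v/=L
    print("chisel",n,"rect",c,np.degrees(np.arctan2(a[1],a[0])),d,"hand",B+v*b+v*(L-b-t)/2,np.degrees(np.arctan2(v[1],v[0])),L)
E
```

```text
tray large [0.53867903 0.13650713] -3.223856 [79.70830535888672, 265.3304748535156] [0.50568594 0.13819054]
tray medium [ 0.5653763  -0.12014172] -2.4467 [74.66966247558594, 222.9427947998047] [ 0.5300881  -0.11866606]
tray small [ 0.54689731 -0.25989756] -4.6403837 [67.93209838867188, 178.8366241455078] [ 0.5104108  -0.25682023]
chisel large rect [0.50678918 0.24809846] 6.671465 [35.86000061035156, 117.40314483642578] hand [0.51303337 0.24822772] 6.614422768189995 0.2107096081637478
chisel medium rect [ 0.53156287 -0.3910379 ] 3.2390985 [27.526294708251953, 95.74800109863281] hand [ 0.5314951  -0.38874831] 5.788085811121632 0.1683972034734828
chisel small rect [0.53588269 0.38997211] 2.4501078 [18.21820640563965, 70.88310241699219] hand [0.5346573  0.38763446] 1.3968906863844432 0.1277029187869954
```

```bash
cat >> h.py <<'E'
def R(deg):
    t=np.radians(deg); y=np.array([-np.sin(t),np.cos(t),0]); z=np.array([0,0,-1.])
    best=None
    for s in(1,-1):
        M=np.c_[np.cross(s*y,z),s*y,z]; q=inverse_kinematics([.5,.1,.2],M)
        if q is not None and (best is None or abs(q[5])<best[0]): best=(abs(q[5]),M)
    return best[1]
def pick(c,deg,w):
    move_gripper(w+.03,40); M=R(deg)
    goto([*c,.20],M); move_linear([*c,.06],vel=.2)
    print("hit",move_linear([*c,.028],vel=.05,max_force=12),read_state()["position"])
    move_gripper(0,40); print("width",read_state()["gripper_width"])
    move_linear([*c,.20],vel=.15); print("width up",read_state()["gripper_width"],read_state()["time"])
def place(o,deg,xo,w,z=.034):
    t=np.radians(deg); p=np.array(o)+xo*np.array([np.cos(t),np.sin(t)])
    goto([*p,.20],R(deg)); move_linear([*p,.06],vel=.2)
    print("hit",move_linear([*p,z],vel=.04,max_force=10),read_state()["position"])
    return p
def release(w):
    p=read_state()["position"]; move_gripper(w+.02); move_linear([p[0],p[1],.20],vel=.2); print(read_state()["time"])
E
python3 - <<'E'
from h import *
pick([.512,.2482],6.6,.035)
place([.5387,.1365],-3.2,-.075,.035,z=.06)
for n in("top","side"): cv2.imwrite(f"pics/{n}1.png",read_camera(n)[:,:,::-1])
a=cv2.resize(cv2.imread("pics/side1.png")[190:350,180:440],None,fx=3,fy=3); cv2.imwrite("pics/c1.png",a)
E
```

```text
hit False [0.5120946  0.2482356  0.02812369]
width 0.033202977805185774
width up 0.03313037232454385 5.2583
hit False [0.46439252 0.14087754 0.06079066]
```

View pics/c1.png

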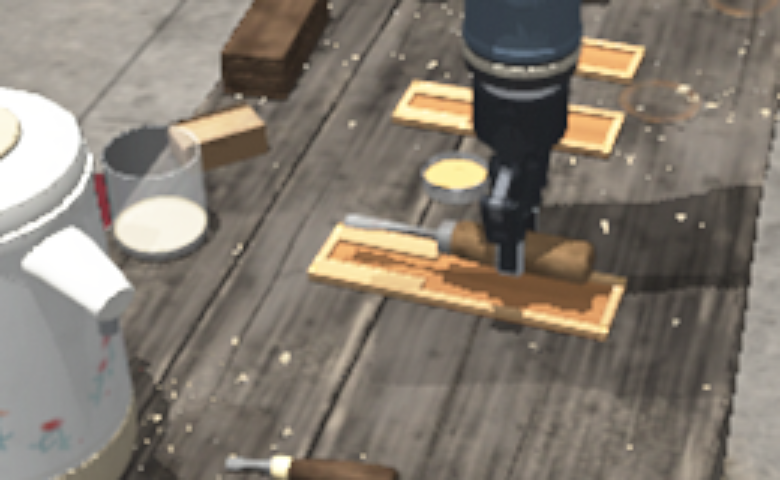

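The crop shows the chisel held level over the large tray, with its blade (about 350–450, 220) pointing towards the channel. Next I'll lower it and release it, then do the medium and small chisels.

```bash
python3 - <<'E'
from h import *
place([.5387,.1365],-3.2,-.075,.035); release(.035)
pick([.5315,-.390],5,.030)
place([.5654,-.1201],-2.45,-.068,.030); release(.030)
pick([.5347,.3885],1.8,.023)
cv2.imwrite("pics/top2.png",read_camera("top")[:,:,::-1])
cv2.imwrite("pics/side2.png",read_camera("side")[:,:,::-1])
i=cv2.imread("pics/top2.png"); a=cv2.resize(i[225:325,260:435],None,fx=4.5,fy=4.5,interpolation=cv2.INTER_CUBIC); cv2.imwrite("pics/c2.png",a)
E
```

```text
hit True [0.46332029 0.14053227 0.03343675]
10.4667
hit False [ 0.53160216 -0.39008255  0.02817516]
width 0.028137199861561095
width up 0.028033589958054054 15.9583
hit True [ 0.49691651 -0.11703847  0.03355351]
19.8667
hit False [0.53480019 0.38859397 0.02816422]
width 0.020406371373299294
width up 0.020315065278471326 25.25
```

View pics/c2.png

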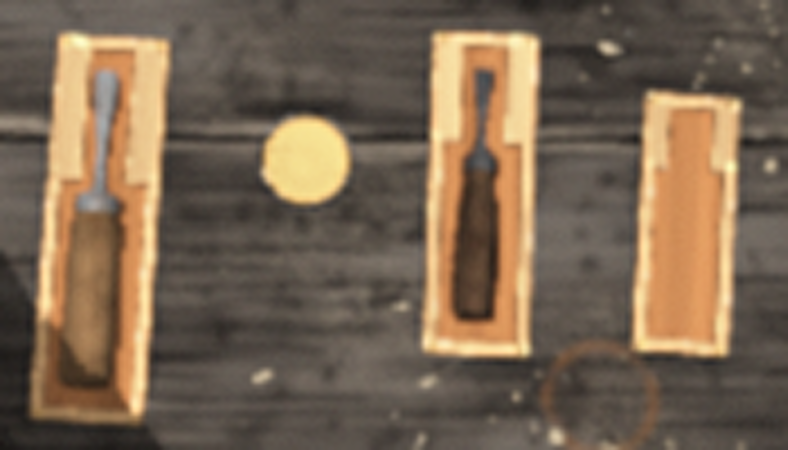

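View pics/side2.png

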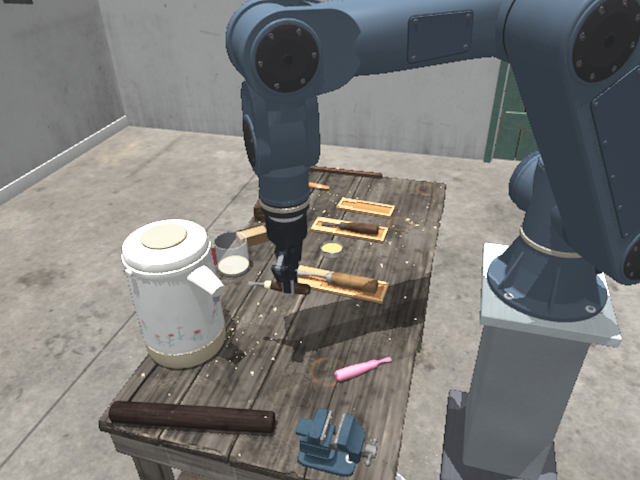

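The large and medium chisels lie in their trays, handles in the bays and blades in the channels: large handle around (93, 300) and medium around (478, 240) in the crop. The small chisel is in the gripper, so I'll place it and measure all three.

```bash
python3 - <<'E'
from h import *
place([.5469,-.2599],-4.64,-.060,.023); release(.023)
goto([.30,.45,.30],R(0)); 
cv2.imwrite("pics/top3.png",read_camera("top")[:,:,::-1]); cv2.imwrite("pics/side3.png",read_camera("side")[:,:,::-1])
i=cv2.imread("pics/top3.png"); a=cv2.resize(i[225:325,260:435],None,fx=4.5,fy=4.5,interpolation=cv2.INTER_CUBIC); cv2.imwrite("pics/c3.png",a)
i=cv2.imread("pics/side3.png"); a=cv2.resize(i[180:310,265:425],None,fx=4.5,fy=4.5,interpolation=cv2.INTER_CUBIC); cv2.imwrite("pics/s3.png",a)
E
```

```text
hit True [ 0.48656798 -0.25483922  0.03338642]
30.5083
```

View pics/c3.png

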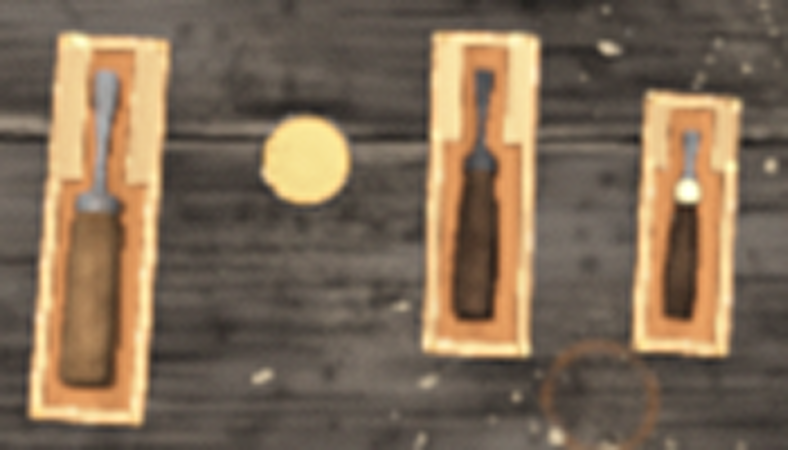

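View pics/s3.png

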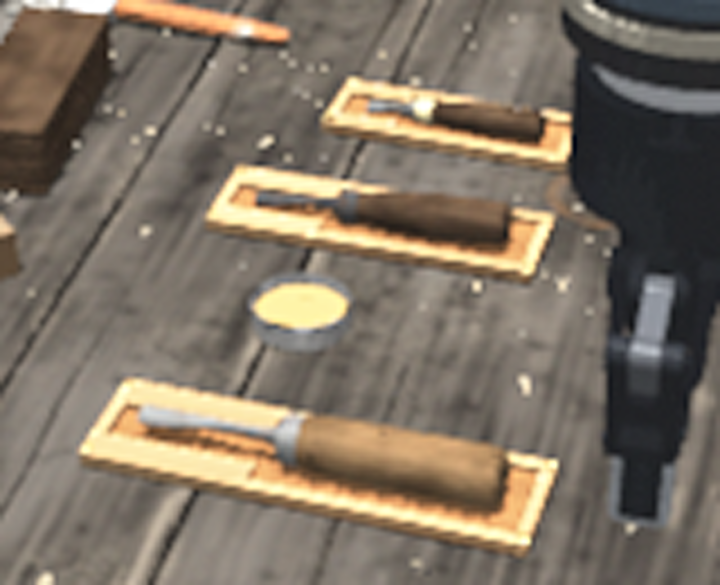

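All three lie in their trays, blades towards the channels. The butt and tip pixels in the crop are large (86,384)/(107,71), medium (473,318)/(484,70) and small (679,318)/(691,132). I'll convert these to tray coordinates.

```bash
python3 - <<'E'
from h import *
hsv=cv2.cvtColor(cv2.imread("pics/top3.png"),cv2.COLOR_BGR2HSV)
f=lambda p:(260+(p[0]+.5)/4.5-.5,225+(p[1]+.5)/4.5-.5)
for n,o,d,z,B,T,b,t,x0,roi in[("L",(.5387,.1365),-3.2,.022,(86,384),(107,71),.064,.151,-.075,(270,268,290,315)),("M",(.5654,-.1201),-2.45,.019,(473,318),(484,70),.053,.121,-.068,(358,261,376,300)),("S",(.5469,-.2599),-4.64,.015,(679,318),(691,132),.041,.089,-.060,(404,270,420,300))]:
    B,T=ray("top",[f(B),f(T)],z); v=T-B;L=np.linalg.norm(v);v/=L
    c=B+v*(b+(L-b-t)/2)-o; a=np.radians(d); M=np.array([[np.cos(a),np.sin(a)],[-np.sin(a),np.cos(a)]])
    P=ray("top",blob(cv2.inRange(hsv,(0,0,0),(30,255,190)),roi),z); r=rect(P)
    print(n,"rel",M@c,"target",x0,"ang",np.degrees(np.arctan2(v[1],v[0]))-d,"L",L,"handle mask y",M@(r[0]-o),r[2])
print(read_state()["time"],read_state()["force"])
E
```

```text
L rel [-0.07568349  0.00056944] target -0.075 ang 0.34154504746460335 L 0.21094470673632537 handle mask y [-0.07612735  0.00030498] [40.18077850341797, 130.49636840820312]
M rel [-0.06953437  0.0022241 ] target -0.068 ang -0.7102793678333512 L 0.16831739711826404 handle mask y [-0.06890581  0.00363703] [30.124422073364258, 106.23977661132812]
S rel [-0.06150868  0.00155208] target -0.06 ang -0.5289508425112954 L 0.12629219072702552 handle mask y [-0.06335961  0.00246732] [24.11787223815918, 79.1485595703125]
33.2083 [-0.37288918 -0.67942122  0.25651608]
```

```bash
python3 -c "
from cell import *
close_job()"
```

```text
the job is handed in; nothing more can be done
```

I laid all three chisels in the trays of their own sizes, blades towards the channels, and handed the job in at about 33 s of robot time. The hand-in reports no verdict.

My last check, from the top camera, put every chisel well inside the limits:

| Chisel | Off along the tray | Off across the tray | Off in angle |
|---|---|---|---|
| Large | about 1 mm | under 1 mm | about 0.3° |
| Medium | about 1.5 mm | 2–4 mm | about 0.7° |
| Small | 1.5–3.5 mm | about 2 mm | about 0.5° |

- **Lying flat:** I judged this from the side view and from the contact stops on lowering, all at a tool height of about 33.5 mm; I did not measure the chisel heights.
- **Disagreement:** the chisel lengths measured in the image came out 4–6 mm short of the stated ones. I split that difference between the two ends.
- **Bystanders:** the wax tin looked unmoved in the last pictures. The tea glass and sanding block were last seen standing in place just before the small chisel was put down. I did not measure their positions.

No check failed.

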